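# Vent and seal the snap caps of a tube rack under its retaining bar

### The arm

A 6-joint arm with a two-finger parallel gripper is mounted at the origin on the work surface. World frame = base frame: x ahead of the robot, y to its left, z up, the work surface at z = 0. Lengths are in m, angles in rad, forces in N, time in s.
With the tool pointing down it reaches from about 0.4 to 0.825 m from the base axis. Payload 7 kg.
Tool frame: the origin (TCP) lies at the centre of the arm's flange, where the gripper is bolted on; the fingertips stand 178 mm ahead of it and the grasp point (between the pads) lies 159 mm ahead of it; z points along the fingers, y is the direction in which the jaws open and shut (so a half turn about z gives the same grasp; the last joint's range is limited). The gripper opens to 88 mm and grips with 3 to 60 N. Pads are 19 mm wide; open, the fingers measure 130 mm over their backs; the gripper's body (78 mm by 193 mm) begins 47 mm behind the grasp point.
Start: joints at [1.541, 0.359, 0.012, 0, -1.224, -0.288], TCP at [0.211, 0.641, 0.405] pointing down, gripper open.
Joint ranges: [-3.07, 3.07], [-1.43, 2.12], [-1.02, 1.25], [-3.03, 1.67], [-3.05, -0], [-3.03, 3.03]. Speed limits (rad/s): [2.39, 2.39, 3.01, 3.14, 3.14, 3.14].

### API

Orientations are given as [roll, pitch, yaw] about the fixed x, y, z axes, in that order (R = Rz(yaw) Ry(pitch) Rx(roll)).
In Python, from station import * gives the robot as it stands.
- The arm moves only by the tool send_rows, never from a script. Its argument "motion" is a list of rows, each an object with "offset": the shift along the tool's x, y, z in cm, a list of three; "turn": the turn about the tool's z in degrees. In form: [{"offset": [x, y, z], "turn": turn}, ...]. A call has 1 to 8 rows; each row is the pose to reach, as a shift and turn from the pose commanded when the call began, along the tool's axes at that moment; what a row does not reach only later rows make up. A row lasts 1/10 s, in which the tool goes at most 50 mm and 8.59 degrees, less where a joint would pass 70% of its speed; a pose out of reach is approached as far as the arm can. A call with a gripper value outside its range is refused whole. "hand" is the opening, from -1 (shut) to 1 (fully open), set as the call begins (left out, the last holds). The fingers move at their own pace and stop on an object; "squeeze" is the grip in N (left out, the last holds). Time passes only in rows, so rows that repeat a pose let the fingers close. It gives the time, the measured TCP pose, the force and the opening at its end, in the units of the state.
- get_state(): the state, without advancing time (a new reading comes with each control period).
- grab_frame(name): name is "scene" or "side" or "wrist"; returns a dict with "frame" (420x560x3 uint8, blue, green, red), "range_z" (420x560 float32, m along the optical axis (not along the pixel's ray), 0 where there is no reading), "vertical_fov" (degrees; the focal length in pixels is half the picture's height over the tangent of half this angle, whatever the lens; pixels are square), "cx", "cy" (the principal point, pixels), "cam_to_world" (4x4, takes a point from camera to world coordinates). Camera axes: x right, y up, looking along -z (the intrinsics and any distortion apply to the point x, -y, -z); pixel columns grow to the right and rows downward; lengths in m; the calibration is good to about 2 mm. A picture is of the moment at which its call begins.
- job_done(): hands the job in, once; it reports no verdict.
The state is a dict: "t": time; "q": joint angles; "qd": joint speeds; "joint_efforts": joint torques, N m; "eef_pos": TCP position; "ee_rot": TCP orientation; "force": force on the tool from outside, world axes, zero at the start; "moment": the same for the moment, N m; "width": finger opening in m.
Only numpy, scipy, OpenCV 4.12 (cv2) and the standard library are available. Lean on these libraries where they do the work, as an engineer would, in place of code of your own. Each camera call takes 0.05 s, during which the arm holds its last target. There are 200 camera calls.

### The job

Get this rack ready for the shaking incubator: swing its retaining bar out of the way, pull the snap cap of every wide culture tube up to the vented click and press that of every slim tube fully home, then swing the bar shut against its catch. Some caps are already right: do not open a slim tube that is sealed or press shut a wide one that is vented. Do not knock over or push about the things standing in and around the rack.

Things in the scene. Friction and masses are not known exactly. Their poses are not given: they have to be found in the camera images.
- rack: white tube rack, 78 mm high, fast on the bench at any yaw. Origin on the bench; x across the two rows, y along them. In mm: wide tubes at x = -76, y = -39, 15, 69; slim ones at x = -14, y = -48, -6, 36, 78; which tube is in which place of its row varies. Edges x -110 and 20, y -117 and 159; top plate 72 high. A steel catch, 156 high, at x -66, y 119; a loose rod at x -90, y 133.
- bar (a joint): retaining bar: flat steel strip 36 mm wide, 5 mm thick, reaching 223 mm from its pivot, swinging level about a post at the rack's -y end, 142 to 147 mm above the bench, just over the caps. 0 rad = shut: along the rack's y axis midway between the rows, against the catch. Grows as it opens towards the rack's +x side, end stop at 1.6. It stays where it is left; about 1.2 N at the knob moves it.
- bar_knob (a point): centre of the top of the bar's black upright knob, diameter 18 mm, standing 35 mm above the bar (147 to 182 mm above the bench), 125 mm from the pivot; moves with the bar
- bar_pivot (a point): point on the bar's vertical pivot axis, at the bar's top face, 147 mm above the bench; in the rack's frame x = -45, y = -102 mm. The pivot nut is 154 mm high.
- wide0_cap (a joint): snap cap of a wide culture tube, sliding straight up and down on it: 0 m = fully home (sealed), 0.012 m = raised to its vented click; it cannot come off (end stop at 0.0145). Past halfway it clicks into the other position by itself; about 7 N moves it over the click. The tube is fixed in the rack.
- wide0_top (a point): centre of the top face of that cap, moving with it: 124 mm above the bench when sealed, 136 mm when vented. Blue ribbed round cap, diameter 42 mm, 24 mm high, sides vertical; below it the clear tube, diameter 30 mm, goes down into the rack. Neighbouring wide caps are only 12 mm apart, but with the bar aside 28 mm or more is free on both sides across the row.
- wide1_cap (a joint): as wide0_cap, for another wide tube
- wide1_top (a point): centre of the top face of wide1's cap, same size and heights as wide0
- wide2_cap (a joint): as wide0_cap, for another wide tube
- wide2_top (a point): centre of the top face of wide2's cap, same size and heights as wide0
- slim0_cap (a joint): snap cap of a slim tube, same action and forces as the wide ones: 0 m = fully home (sealed), 0.012 m = raised (vented). The tube is fixed in the rack.
- slim0_top (a point): centre of the top face of that cap, moving with it: 124 mm above the bench when sealed, 136 mm when raised. A blue ribbed round cap, diameter 26 mm, 20 mm high, on a clear tube of diameter 20 mm; neighbouring slim caps are 16 mm apart.
- slim1_cap (a joint): as slim0_cap, for another slim tube
- slim1_top (a point): centre of the top face of slim1's cap, same size and heights as slim0
- slim2_cap (a joint): as slim0_cap, for another slim tube
- slim2_top (a point): centre of the top face of slim2's cap, same size and heights as slim0
- slim3_cap (a joint): as slim0_cap, for another slim tube
- slim3_top (a point): centre of the top face of slim3's cap, same size and heights as slim0
- rod: loose white stirring rod, diameter 10 mm, 200 mm long, standing upright in the free hole at the rack's +y end, its top 208 mm above the bench. Origin at its foot. Bystander.
- bottle: loose amber reagent bottle with an orange cap, diameter 86 mm, 178 mm high, standing close to the rack's -y end. Origin at the middle of its underside. Bystander.
- dishes: loose stack of four closed culture dishes, diameter 92 mm, 60 mm high, beside the row of wide tubes. Origin at the middle of its underside. Bystander.
- small_bottle: loose amber bottle with a black cap, diameter 56 mm, 105 mm high. Origin at the middle of its underside. Bystander.
- beaker: loose empty glass beaker, diameter 80 mm, 110 mm high. Origin at the middle of its underside. Bystander.
- tip_box: loose pipette tip box with a clear lid, 85 x 122 mm, 92 mm high. Origin at the middle of its underside. Bystander.

How it is judged:
At the end, for the whole second after the job is handed in: The retaining bar is shut (within 0.07 rad of its catch), all three wide caps stand at their vented click (raised more than 9.5 mm), all four slim caps are fully home (raised less than 2.5 mm), and the caps are at rest (value of joint bar below 0.07 rad and value of joint each of wide0_cap, wide1_cap, wide2_cap above 0.0095 m and value of joint each of slim0_cap, slim1_cap, slim2_cap, slim3_cap below 0.0025 m and not (velocity of joint any of wide0_cap, wide1_cap, wide2_cap, slim0_cap, slim1_cap, slim2_cap, slim3_cap above 0.01 m/s or velocity of joint any of wide0_cap, wide1_cap, wide2_cap, slim0_cap, slim1_cap, slim2_cap, slim3_cap below -0.01 m/s)); the robot touches nothing.
It fails at once if a slim tube that was already sealed is opened (its cap raised more than 5 mm) (value of joint slim3_cap above 0.005 m).
It fails at once if a wide tube that was already vented is pressed shut (its cap below 5 mm) (value of joint wide2_cap below 0.005 m).
It fails at once if something standing in or round the rack is pushed about (bottles, dishes, beaker or tip box moved more than 25 mm) (distance of any of bottle, dishes, small_bottle, beaker, tip_box from where it was at the start of the episode above 0.025 m).
It fails at once if something is knocked over (tilted more than 0.35 rad), or the rod lifted out (more than 25 mm) (angle between any of rod, bottle, dishes, small_bottle, beaker, tip_box's own z axis and vertical above 0.35 rad or distance of rod from where it was at the start of the episode above 0.025 m).
It also fails if it takes over 69 s, if anything falls off the work surface, if the arm or the gripper's body presses on something with over 40 N, if the wrist force passes 120 N, or if a joint passes its speed limit or range.

## Working session

There is one attempt and no reset: what is moved stays moved. The work goes in short steps, Python scripts to look and compute and a tool call to move; the robot and the scene stay as the last step left them, time stands still between calls to the robot, and variables do not carry over. Pictures are saved under pics/ and viewed, about 8 in all and at most 12, crops included, and the job is handed in when it is done.

Besides the shell and the picture viewer there is one more tool, called after ">>>" in YAML: its name, and indented under it one key for each argument. send_rows: Moves the arm, as the interface text tells. Its arguments: {"type":"object","properties":{"motion":{"type":"array"},"hand":{"type":"number"},"squeeze":{"type":"number"}},"required":["motion"]}

```bash
mkdir -p pics; ls; python3 - <<'E'
from station import *
import cv2,numpy as np,pickle
s=get_state();print(s)
for n in ("scene","side","wrist"):
    f=grab_frame(n);pickle.dump(f,open(f"{n}0.pkl","wb"));cv2.imwrite(f"pics/{n}0.png",f["frame"])
    print(n,f["vertical_fov"],f["cx"],f["cy"],np.round(f["cam_to_world"],3).tolist(),[k for k in f])
a=cv2.imread("pics/scene0.png");b=cv2.imread("pics/side0.png")
E
```

```text
pics
{'t': 0.0, 'q': array([ 1.54108731e+00,  3.59374000e-01,  1.10412790e-02, -3.24420144e-04,
       -1.22409988e+00, -2.88114407e-01]), 'qd': array([ 0.00099275, -0.00041867, -0.00018754, -0.00127243,  0.00024787,
       -0.00118297]), 'joint_efforts': array([-9.65349027e-04, -5.82712734e+01,  2.93055135e+01,  6.99697718e+00,
        6.87709486e-03, -1.58548964e-04]), 'eef_pos': array([0.21087283, 0.64100387, 0.40372776]), 'ee_rot': array([ 3.13993716e+00, -1.72576600e-04, -3.17933762e-01]), 'force': array([ 0.0056642 ,  1.17059226, -0.53741983]), 'moment': array([ 0.03791289, -0.04345439, -0.00631919]), 'width': 0.08743284031289651}
scene 47.14754577395129 274.2326883287555 214.91023850854333 [[0.567, -0.616, 0.547, 1.328], [0.824, 0.419, -0.382, -0.52], [0.006, 0.667, 0.745, 1.179], [0.0, 0.0, 0.0, 1.0]] ['frame', 'range_z', 'vertical_fov', 'cx', 'cy', 'cam_to_world']
side 48.184831046505074 283.6022383808063 214.27472594184852 [[0.764, 0.477, -0.433, 0.043], [-0.645, 0.578, -0.501, -0.578], [0.011, 0.662, 0.749, 1.019], [0.0, 0.0, 0.0, 1.0]] ['frame', 'range_z', 'vertical_fov', 'cx', 'cy', 'cam_to_world']
wrist 69.24390784988938 279.95749145080487 201.30937142944998 [[-0.313, 0.912, 0.265, 0.282], [-0.95, -0.301, -0.085, 0.617], [0.002, -0.278, 0.961, 0.384], [0.0, 0.0, 0.0, 1.0]] ['frame', 'range_z', 'vertical_fov', 'cx', 'cy', 'cam_to_world']
```

View pics/scene0.png

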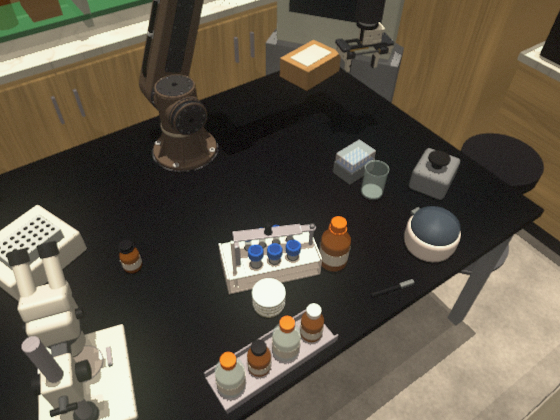

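View pics/side0.png

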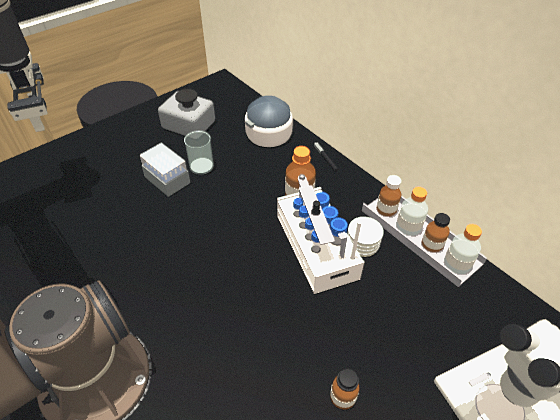

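```bash
cat > h.py <<'E'
import numpy as np,cv2,pickle
def pts(f):
    H,W=f["range_z"].shape; fl=H/2/np.tan(np.radians(f["vertical_fov"])/2)
    v,u=np.mgrid[0:H,0:W].astype(float); d=f["range_z"]
    P=np.stack([(u-f["cx"])/fl*d,-(v-f["cy"])/fl*d,-d,np.ones_like(d)],-1)
    P=P@f["cam_to_world"].T; P[d<=0]=np.nan
    return P[...,:3]
def proj(f,X):
    H=f["range_z"].shape[0]; fl=H/2/np.tan(np.radians(f["vertical_fov"])/2)
    c=np.c_[X,np.ones(len(X))]@np.linalg.inv(f["cam_to_world"]).T
    return np.c_[f["cx"]+fl*c[:,0]/-c[:,2], f["cy"]-fl*c[:,1]/-c[:,2]]
E
python3 - <<'E'
from h import *
for n,(u0,u1,v0,v1) in {"scene":(210,360,210,320),"side":(270,390,140,295)}.items():
    f=pickle.load(open(n+"0.pkl","rb"));P=pts(f)
    img=cv2.resize(f["frame"][v0:v1,u0:u1],None,fx=4 if n=="scene" else 3.8,fy=4 if n=="scene" else 3.8,interpolation=cv2.INTER_CUBIC);cv2.imwrite(f"pics/{n}c.png",img)
    hsv=cv2.cvtColor(f["frame"],cv2.COLOR_BGR2HSV)
    m=cv2.inRange(hsv,(105,120,60),(130,255,255)); m[:v0]=0;m[v1:]=0;m[:,:u0]=0;m[:,u1:]=0
    N,l,st,c=cv2.connectedComponentsWithStats(m)
    for i in range(1,N):
        if st[i,4]<15: continue
        p=P[l==i]; z=p[:,2]; t=p[z>np.nanpercentile(z,60)]
        print(n,c[i].round(),st[i,4],"zmax",np.nanpercentile(z,[50,80,95]).round(4),np.nanmean(t,0).round(4))
    for nm,(u,v) in {"scene":dict(bottle=(335,250),knob=(268,232),dish=(268,292),beaker=(374,185),small=(130,262)),"side":dict(knob=(317,211),rod=(358,230),dish=(365,232),bottle=(301,170),small=(346,385),box=(165,165))}[n].items(): print(n,nm,P[v,u].round(3))
    print('table z',np.nanmedian(P[300:330,150:200,2]))
E
```

```text
scene [293. 247.] 182 zmax [0.1233 0.1255 0.1278] [ 6.757e-01 -6.000e-04  1.260e-01]
scene [274. 250.] 182 zmax [0.1236 0.1256 0.1275] [ 0.6573 -0.0505  0.1259]
scene [255. 252.] 193 zmax [0.135  0.1377 0.1395] [ 0.6395 -0.1016  0.1379]
scene bottle [0.743 0.098 0.103]
scene knob [ 0.617 -0.044  0.153]
scene dish [ 0.73  -0.121  0.062]
scene beaker [0.585 0.399 0.064]
scene small [ 0.417 -0.389  0.053]
table z 0.00020072373966506518
side [332. 215.] 566 zmax [0.126  0.1366 0.1389] [ 0.638  -0.0918  0.1353]
side [301. 207.] 173 zmax [0.1263 0.1364 0.1392] [ 0.6008 -0.0076  0.1358]
side [309. 224.] 74 zmax [0.1349 0.1372 0.14  ] [ 0.5853 -0.047   0.138 ]
side [314. 237.] 54 zmax [0.1348 0.1375 0.142 ] [ 0.5683 -0.0863  0.1388]
side knob [ 0.61  -0.048  0.16 ]
side rod [ 0.626 -0.168  0.187]
side dish [ 0.723 -0.123  0.061]
side bottle [0.699 0.109 0.131]
side small [ 0.377 -0.389  0.106]
side box [0.437 0.403 0.094]
table z 0.0005448735953361705
```

View pics/sidec.png

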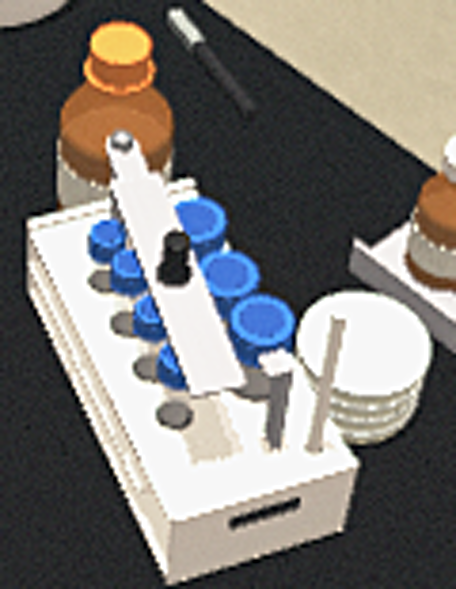

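View pics/scenec.png

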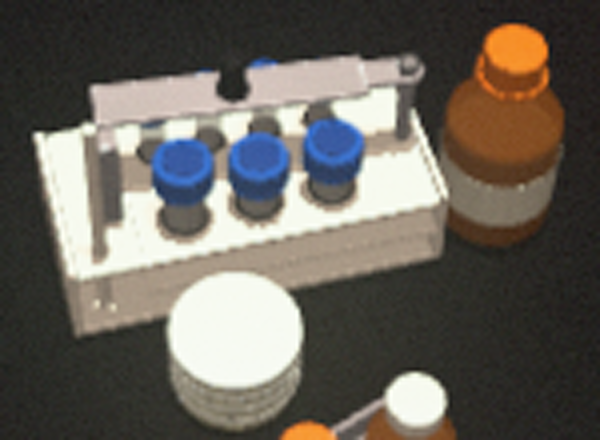

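```bash
cat >> h.py <<'E'
def Rt(yaw): c,s=np.cos(yaw),np.sin(yaw); return np.array([[c,s,0],[s,-c,0],[0,0,-1]])
def rows(p0,yaw0,p1,yaw1):
    "offset (cm) and turn (deg) from tool-down pose 0 to pose 1"
    o=Rt(yaw0).T@(np.array(p1)-p0)*100; t=-np.degrees((yaw1-yaw0+np.pi)%(2*np.pi)-np.pi)
    return o.round(2).tolist(), round(float(t),1)
E
python3 -c "
from h import *
print(rows([.2109,.6410,.4037],-.318,[.4155,.2955,.43],-1.1),rows([.2109,.6410,.4037],-.318,[.62,-.05,.42],-1.914))"
```

```text
([30.24, 26.42, -2.63], 44.8) ([60.46, 52.84, -1.63], 91.4)
```

>>> send_rows:
  motion:
    - {"offset": [3.8,3.3,-0.5],"turn": 6}
    - {"offset": [7.6,6.6,-1],"turn": 12}
    - {"offset": [11.4,9.9,-1.5],"turn": 18}
    - {"offset": [15.2,13.2,-2],"turn": 24}
    - {"offset": [19,16.5,-2],"turn": 30}
    - {"offset": [22.8,19.8,-2],"turn": 36}
    - {"offset": [26.6,23.1,-2],"turn": 42}
    - {"offset": [30.4,26.4,-2],"turn": 48}

```text
t: 0.95
eef_pos: [0.4158, 0.2965, 0.4248]
ee_rot: [-3.141, 0.0, -1.159]
force: [2.1, 0.2, -0.2]
width: 0.0877
```

```bash
python3 -c "
from h import *
print(rows([.4158,.2965,.4248],-1.159,[.62,-.05,.42],-1.914))"
```

```text
([39.93, -4.84, 0.48], 43.3)
```

>>> send_rows:
  motion:
    - {"offset": [5,-0.6,0],"turn": 6}
    - {"offset": [10,-1.2,0],"turn": 12}
    - {"offset": [15,-1.8,0],"turn": 18}
    - {"offset": [20,-2.4,0.2],"turn": 24}
    - {"offset": [25,-3,0.4],"turn": 30}
    - {"offset": [30,-3.6,0.5],"turn": 36}
    - {"offset": [35,-4.2,0.5],"turn": 42}
    - {"offset": [39.9,-4.8,0.5],"turn": 43.3}

```text
t: 1.75
eef_pos: [0.6199, -0.0476, 0.4195]
ee_rot: [3.141, -0.0, -1.915]
force: [1.2, 1.7, 1.2]
width: 0.0877
```

>>> send_rows:
  motion:
    - {"offset": [0,0,0],"turn": 0}
    - {"offset": [0,0,0],"turn": 0}

```text
t: 1.95
eef_pos: [0.6195, -0.047, 0.4186]
ee_rot: [3.14, -0.001, -1.914]
force: [-0.6, 0.0, 0.0]
width: 0.0879
```

```bash
python3 - <<'E'
from station import *
from h import *
f=grab_frame("wrist");pickle.dump(f,open("wrist1.pkl","wb"));s=get_state();print(s["eef_pos"],s["ee_rot"])
P=pts(f);hsv=cv2.cvtColor(f["frame"],cv2.COLOR_BGR2HSV)
im=f["frame"].copy()
O=np.array([.591,-.0117]);yw=2.798
R=np.array([[np.cos(yw),-np.sin(yw)],[np.sin(yw),np.cos(yw)]])
X=[np.r_[O+R@np.array([x,y])/1000,z] for x,y,z in [(-76,-39,.124),(-76,15,.124),(-76,69,.136),(-14,-48,.13),(-14,-6,.13),(-14,36,.136),(-14,78,.136),(-45,23,.182),(-45,-102,.154),(-90,133,.208)]]
for u,v in proj(f,np.array(X)): cv2.circle(im,(int(u),int(v)),3,(0,0,255),-1)
cv2.imwrite("pics/w1.png",im)
m=cv2.inRange(hsv,(105,120,60),(130,255,255))
N,l,st,c=cv2.connectedComponentsWithStats(m)
for i in range(1,N):
    if st[i,4]<60: continue
    p=P[l==i]; t=p[p[:,2]>np.nanmax(p[:,2])-.006]
    print(c[i].round(),st[i,4],np.nanpercentile(p[:,2],[50,90]).round(4),((np.nanmin(t,0)+np.nanmax(t,0))/2).round(4))
E
```

```text
[ 0.61912807 -0.04593226  0.41901937] [ 3.14049004e+00 -3.66007986e-04 -1.91234776e+00]
[242. 151.] 1910 [0.1361 0.1372] [ 0.637  -0.0987  0.1356]
[324. 144.] 112 [0.1358 0.1369] [ 0.5678 -0.083   0.1351]
[319. 190.] 233 [0.1359 0.1372] [ 0.5848 -0.0451  0.1353]
[245. 205.] 1643 [0.1241 0.1252] [ 0.6548 -0.0485  0.1234]
[315. 232.] 368 [0.1359 0.137 ] [ 0.601  -0.007   0.1353]
[246. 252.] 1276 [0.1239 0.1251] [ 0.6489 -0.005   0.1471]
[311. 260.] 250 [0.1234 0.125 ] [0.6133 0.0284 0.1229]
```

View pics/w1.png

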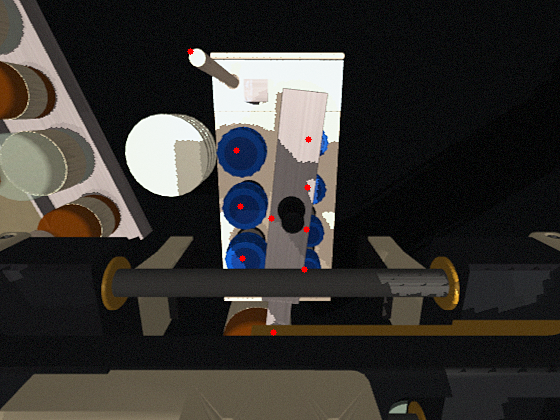

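```bash
python3 - <<'E'
from h import *
f=pickle.load(open("wrist1.pkl","rb"));P=pts(f)
O=np.array([.5884,-.0085]);yw=2.80
R=np.array([[np.cos(yw),-np.sin(yw)],[np.sin(yw),np.cos(yw)]])
Q=P.copy();Q[...,:2]=(P[...,:2]-O)@R; Q*=1000
sub=Q[60:262,200:350].reshape(-1,3)
b=sub[(abs(sub[:,2]-147)<3)]; b=b[(b[:,0]>-75)&(b[:,0]<40)&(b[:,1]<135)]
vx,vy,x0,y0=cv2.fitLine(b[:,:2].astype(np.float32),cv2.DIST_HUBER,0,.01,.01).ravel()
print("bar",len(b),np.arctan2(vx,vy),x0,y0,"x at y=-102:",x0+vx/vy*(-102-y0), b[:,1].max())
k=sub[(sub[:,2]>178)&(sub[:,2]<190)&(sub[:,0]>-70)]; print("knob",len(k),k.min(0),k.max(0),np.median(k,0))
t=Q[...,2]; pl=(abs(t-72)<3); q=Q[pl]; q=q[abs(q[:,0]+45)<90]
print("plate",np.percentile(q,[.5,99.5],axis=0))
for z,r in ((136,'vent'),(124,'seal')):
  pass
s=Q[95:175,120:215].reshape(-1,3); s=s[abs(s[:,2]-60)<4]; print("dish",(s.min(0)+s.max(0))/2)
E
```

```text
bar 6622 0.12279149 -29.875307 57.086895 x at y=-102: -49.5086 120.4514633831649
knob 410 [-41.34915474  13.34004355 178.16222255] [-24.55477444  30.66126084 183.53896636] [-33.03508879  22.45221133 181.78253965]
plate [[-110.44310607 -130.56873783   69.96889088]
 [  19.02657714  151.99986411   74.28498155]]
dish [-168.6595893    68.25195632   59.51928683]
```

```bash
cat >> h.py <<'E'
O=np.array([.5884,-.0085]);yw=2.80
RR=np.array([[np.cos(yw),-np.sin(yw)],[np.sin(yw),np.cos(yw)]])
def W(x,y,z): return np.r_[O+RR@np.array([x,y])/1000,z/1000]
Y0=yw+np.pi/2-2*np.pi
E
python3 -c "
from h import *
print(rows([.6191,-.0459,.4190],-1.9123,W(-33,22,331),Y0-.123))"
```

```text
([-0.3, 0.85, 8.8], 7.1)
```

>>> send_rows:
  motion:
    - {"offset": [-0.3,0.8,3],"turn": 7}
    - {"offset": [-0.3,0.8,6],"turn": 7}
    - {"offset": [-0.3,0.8,8],"turn": 7}
    - {"offset": [-0.3,0.8,8.8],"turn": 7}
    - {"offset": [-0.3,0.8,8.8],"turn": 7}

```text
t: 2.5
eef_pos: [0.6123, -0.039, 0.3311]
ee_rot: [3.14, -0.001, -2.032]
force: [0.5, -0.2, 0.2]
width: 0.0877
```

>>> send_rows:
  motion:
    - {"offset": [0,0,0],"turn": 0}
    - {"offset": [0,0,0],"turn": 0}
    - {"offset": [0,0,0],"turn": 0}
    - {"offset": [0,0,0],"turn": 0}
    - {"offset": [0,0,0],"turn": 0}
    - {"offset": [0,0,0],"turn": 0}
    - {"offset": [0,0,0],"turn": 0}
    - {"offset": [0,0,0],"turn": 0}
  hand: -1
  squeeze: 6

```text
t: 3.3
eef_pos: [0.6127, -0.0401, 0.3316]
ee_rot: [3.142, -0.0, -2.034]
force: [-0.2, 0.1, -0.1]
width: 0.029
```

>>> send_rows:
  motion:
    - {"offset": [0,0,0],"turn": 0}
    - {"offset": [0,0,0],"turn": 0}
    - {"offset": [0,0,0],"turn": 0}
    - {"offset": [-0.07,1.31,0],"turn": 6}
    - {"offset": [-0.27,2.6,0],"turn": 12}
    - {"offset": [-0.61,3.86,0],"turn": 18}
    - {"offset": [-1.08,5.08,0],"turn": 24}
    - {"offset": [-1.67,6.25,0],"turn": 30}

```text
t: 4.1
eef_pos: [0.5632, 0.0023, 0.3315]
ee_rot: [-3.141, -0.002, -2.562]
force: [-1.0, -3.2, 0.5]
width: 0.0177
```

>>> send_rows:
  motion:
    - {"offset": [-0.07,1.31,0],"turn": 6}
    - {"offset": [-0.27,2.6,0],"turn": 12}
    - {"offset": [-0.61,3.86,0],"turn": 18}
    - {"offset": [-1.08,5.08,0],"turn": 24}
    - {"offset": [-1.67,6.25,0],"turn": 30}
    - {"offset": [-2.39,7.35,0],"turn": 36}
    - {"offset": [-3.21,8.36,0],"turn": 42}
    - {"offset": [-4.14,9.29,0],"turn": 48}

```text
t: 4.9
eef_pos: [0.5459, 0.1031, 0.3312]
ee_rot: [-3.139, -0.004, 2.884]
force: [-6.5, 0.0, 3.6]
width: 0.0175
```

>>> send_rows:
  motion:
    - {"offset": [0,0,0],"turn": 0}
    - {"offset": [0,0,0],"turn": 0}
    - {"offset": [0,0,0],"turn": 0}
  hand: 0

```text
t: 5.2
eef_pos: [0.5475, 0.1029, 0.3317]
ee_rot: [3.141, 0.0, 2.89]
force: [-0.7, -0.3, -0.6]
width: 0.0363
```

>>> send_rows:
  motion:
    - {"offset": [0,0,-3],"turn": 0}
    - {"offset": [0,0,-6],"turn": 0}
    - {"offset": [0,0,-8.5],"turn": 0}

```text
t: 5.5
eef_pos: [0.5476, 0.1026, 0.4183]
ee_rot: [3.141, 0.001, 2.889]
force: [1.1, 0.1, -0.2]
width: 0.0437
```

```bash
python3 -c "
from station import *
from h import *
s=get_state();p,y=s['eef_pos'],s['ee_rot'][2];print(s['width'],p,y)
print(rows(p,y,W(-33,15,415),Y0))"
```

```text
0.043681056652978015 [0.54760763 0.10259101 0.41826883] 2.8890452946358476
([-9.88, -11.52, 0.33], -84.9)
```

>>> send_rows:
  motion:
    - {"offset": [-1,-1.2,0],"turn": -8.5}
    - {"offset": [-2,-2.4,0],"turn": -17}
    - {"offset": [-3,-3.6,0],"turn": -25.5}
    - {"offset": [-4,-4.8,0],"turn": -34}
    - {"offset": [-5,-6,0],"turn": -42.5}
    - {"offset": [-6,-7.2,0],"turn": -51}
    - {"offset": [-7,-8.4,0],"turn": -59.5}
    - {"offset": [-9.9,-11.5,0.3],"turn": -68}
  hand: -1

```text
t: 6.3
eef_pos: [0.6142, -0.0327, 0.4146]
ee_rot: [-3.141, 0.002, -2.2]
force: [1.5, 0.5, 1.0]
width: 0.0004
```

>>> send_rows:
  motion:
    - {"offset": [0,0,0],"turn": -8.4}
    - {"offset": [0,0,0],"turn": -16.9}
    - {"offset": [0,0,0],"turn": -16.9}
    - {"offset": [0,0,0],"turn": -16.9}

```text
t: 6.7
eef_pos: [0.6143, -0.0332, 0.4137]
ee_rot: [-3.142, 0.0, -1.918]
force: [-0.6, -0.9, 0.2]
width: 0.0008
```

```bash
python3 - <<'E'
from station import *
from h import *
from scipy.optimize import least_squares
s=get_state();print(s["eef_pos"],s["ee_rot"],s["width"])
f=grab_frame("wrist");pickle.dump(f,open("wrist2.pkl","wb"));g=grab_frame("side");pickle.dump(g,open("side2.pkl","wb"))
P=pts(f);hsv=cv2.cvtColor(f["frame"],cv2.COLOR_BGR2HSV);im=f["frame"].copy()
m=cv2.inRange(hsv,(105,120,60),(130,255,255))
N,l,st,c=cv2.connectedComponentsWithStats(m)
for i in range(1,N):
    if st[i,4]<60: continue
    p=P[l==i]; zt=np.nanpercentile(p[:,2],90); t=p[p[:,2]>zt-.006]
    (cx,cy),r=cv2.minEnclosingCircle((t[:,:2]*1000).astype(np.float32))
    q=(np.array([cx,cy])/1000-O)@RR*1000
    print(c[i].round(),st[i,4],zt.round(4),"world",round(cx,1),round(cy,1),"r",round(r,1),"rack",q.round(1))
cv2.imwrite("pics/w2.png",im)
E
```

```text
[ 0.61433948 -0.0332338   0.41370552] [-3.14152998e+00  2.18832369e-05 -1.91808397e+00] 0.0007787228243576847
[302. 129.] 818 0.1371 world 575.9 -86.2 r 13.8 rack [-14.3  77.4]
[229. 139.] 2043 0.1372 world 637.2 -98.6 r 21.6 rack [-76.2  68.6]
[301. 177.] 772 0.1371 world 590.5 -46.6 r 13.7 rack [-14.8  35.2]
[234. 196.] 1719 0.1252 world 655.7 -48.1 r 21.7 rack [-76.7  14.8]
[300. 221.] 752 0.137 world 604.4 -7.3 r 13.7 rack [-14.7  -6.5]
[238. 231.] 357 0.1236 world 669.5 -11.7 r 15.2 rack [-77.5 -24.2]
```

View pics/w2.png

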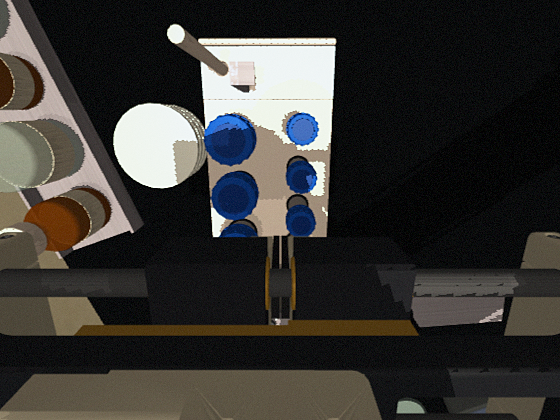

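```bash
python3 -c "
from h import *
p=[.6143,-.0332,.4137];y=-1.9181
print(rows(p,y,W(-14.5,76,345),Y0),rows(W(-14.5,76,345),Y0,W(-14.5,76,302),Y0))"
```

```text
([6.15, 1.78, 6.87], -0.3) ([0.0, 0.0, 4.3], -0.0)
```

>>> send_rows:
  motion:
    - {"offset": [3,0.9,2],"turn": 0}
    - {"offset": [6.15,1.8,5],"turn": 0}
    - {"offset": [6.15,1.8,7],"turn": 0}
    - {"offset": [6.15,1.8,9],"turn": 0}
    - {"offset": [6.15,1.8,9.8],"turn": 0}
    - {"offset": [6.15,1.8,10.4],"turn": 0}
    - {"offset": [6.15,1.8,10.8],"turn": 0}
    - {"offset": [6.15,1.8,11.1],"turn": 0}

```text
t: 7.6
eef_pos: [0.5773, -0.0844, 0.3031]
ee_rot: [-3.14, 0.001, -1.914]
force: [0.3, 0.2, 1.1]
width: 0.0007
```

>>> send_rows:
  motion:
    - {"offset": [0,0,0.1],"turn": 0}
    - {"offset": [0,0,0.1],"turn": 0}

```text
t: 7.8
eef_pos: [0.5772, -0.0845, 0.3024]
ee_rot: [-3.14, 0.001, -1.914]
force: [-0.5, 1.2, 2.2]
width: 0.0003
```

>>> send_rows:
  motion:
    - {"offset": [0,0,0.2],"turn": 0}
    - {"offset": [0,0,0.2],"turn": 0}

```text
t: 8.0
eef_pos: [0.5773, -0.0845, 0.3023]
ee_rot: [-3.139, 0.001, -1.913]
force: [-5.3, 2.0, 16.9]
width: 0.0004
```

>>> send_rows:
  motion:
    - {"offset": [0,0,-2],"turn": 0}
    - {"offset": [0,0,-3.5],"turn": 0}
    - {"offset": [-4,0,-3.5],"turn": 0}
    - {"offset": [-4,0,-2],"turn": 0}
    - {"offset": [-4,0,-1],"turn": 0}
    - {"offset": [-4,0,-0.5],"turn": 0}
    - {"offset": [-4,0,0],"turn": 0}
    - {"offset": [-4,0,0],"turn": 0}

```text
t: 8.8
eef_pos: [0.59, -0.0474, 0.3022]
ee_rot: [-3.141, -0.0, -1.913]
force: [-8.3, 3.2, 20.8]
width: 0.0006
```

>>> send_rows:
  motion:
    - {"offset": [0,0,-2],"turn": 0}
    - {"offset": [0,0,-3.5],"turn": 0}
    - {"offset": [-4.2,0,-3.5],"turn": 0}
    - {"offset": [-4.2,0,-2],"turn": 0}
    - {"offset": [-4.2,0,-1],"turn": 0}
    - {"offset": [-4.2,0,-0.5],"turn": 0}
    - {"offset": [-4.2,0,0],"turn": 0}
    - {"offset": [-4.2,0,0],"turn": 0}

```text
t: 9.6
eef_pos: [0.604, -0.0083, 0.3022]
ee_rot: [-3.141, -0.001, -1.914]
force: [-9.1, 1.8, 19.5]
width: 0.0007
```

```bash
python3 -c "
from h import *
p=[.604,-.0083,.3005];y=-1.9135
print(rows(p,y,W(-76.5,15,350),Y0),rows(W(-76.5,15,350),Y0,W(-76.5,-39,275),Y0))"
```

```text
([2.03, -6.19, -4.95], -0.1) ([-5.4, -0.0, 7.5], -0.0)
```

>>> send_rows:
  motion:
    - {"offset": [0,0,-3],"turn": 0}
    - {"offset": [0,0,-5],"turn": 0}
    - {"offset": [1,-3,-5],"turn": 0}
    - {"offset": [2,-6.2,-5],"turn": 0}
    - {"offset": [2,-6.2,-5],"turn": 0}
    - {"offset": [2,-6.2,-5],"turn": 0}
    - {"offset": [2,-6.2,-5],"turn": 0}
  hand: 0.12
  squeeze: 30

```text
t: 10.3
eef_pos: [0.6554, -0.0476, 0.3492]
ee_rot: [3.141, -0.001, -1.914]
force: [-0.8, 0.2, 0.5]
width: 0.0477
```

```bash
python3 -c "
from station import *
from h import *
s=get_state();p=s['eef_pos'];y=s['ee_rot'][2];print(p,y,s['width'])
print(rows(p,y,W(-76.5,15,276),Y0))"
```

```text
[ 0.65540949 -0.04757461  0.34921927] -1.9144429473286049 0.047670725983306336
([0.06, -0.03, 7.32], -0.1)
```

>>> send_rows:
  motion:
    - {"offset": [0,0,2.5],"turn": 0}
    - {"offset": [0,0,4],"turn": 0}
    - {"offset": [0,0,4.6],"turn": 0}
    - {"offset": [0,0,5],"turn": 0}
    - {"offset": [0,0,5.4],"turn": 0}

```text
t: 10.8
eef_pos: [0.6562, -0.0469, 0.2963]
ee_rot: [-3.141, 0.0, -1.913]
force: [0.4, -0.0, -0.8]
width: 0.049
```

Clear of the cap; continue down and grip.

>>> send_rows:
  motion:
    - {"offset": [0,0,1],"turn": 0}
    - {"offset": [0,0,2],"turn": 0}
    - {"offset": [0,0,2],"turn": 0}

```text
t: 11.1
eef_pos: [0.6554, -0.0472, 0.2738]
ee_rot: [3.139, -0.001, -1.914]
force: [0.1, -0.1, -0.8]
width: 0.0493
```

>>> send_rows:
  motion:
    - {"offset": [0,0,0],"turn": 0}
    - {"offset": [0,0,0],"turn": 0}
    - {"offset": [0,0,0],"turn": 0}
    - {"offset": [0,0,0],"turn": 0}
  hand: -1

```text
t: 11.5
eef_pos: [0.6557, -0.0471, 0.2757]
ee_rot: [3.141, -0.0, -1.914]
force: [-2.8, 0.4, -0.5]
width: 0.0415
```

>>> send_rows:
  motion:
    - {"offset": [0,0,-0.3],"turn": 0}
    - {"offset": [0,0,-0.6],"turn": 0}
    - {"offset": [0,0,-0.9],"turn": 0}
    - {"offset": [0,0,-1.2],"turn": 0}
    - {"offset": [0,0,-1.25],"turn": 0}
    - {"offset": [0,0,-1.25],"turn": 0}

```text
t: 12.1
eef_pos: [0.6558, -0.0472, 0.2882]
ee_rot: [3.141, -0.0, -1.914]
force: [-4.6, 1.8, -1.8]
width: 0.0412
```

>>> send_rows:
  motion:
    - {"offset": [0,0,0],"turn": 0}
    - {"offset": [0,0,0],"turn": 0}
    - {"offset": [0,0,-3],"turn": 0}
    - {"offset": [0,0,-6],"turn": 0}
    - {"offset": [-3,0,-6],"turn": 0}
    - {"offset": [-5.4,0,-6],"turn": 0}
    - {"offset": [-5.4,0,-6],"turn": 0}
    - {"offset": [-5.4,0,-6],"turn": 0}
  hand: 0.12

```text
t: 12.9
eef_pos: [0.6747, 0.004, 0.3485]
ee_rot: [-3.14, 0.0, -1.913]
force: [-0.4, 0.3, -0.6]
width: 0.0492
```

```bash
python3 - <<'E'
from station import *
from h import *
f=grab_frame("wrist");P=pts(f);im=f["frame"].copy();s=get_state();p=s['eef_pos'];y=s['ee_rot'][2];print(p,y,s['width'])
print(rows(p,y,W(-76.5,-39,276),Y0))
m=cv2.inRange(cv2.cvtColor(im,cv2.COLOR_BGR2HSV),(105,120,60),(130,255,255))
N,l,st,c=cv2.connectedComponentsWithStats(m)
for i in range(1,N):
    if st[i,4]>100: print(c[i].round(),st[i,4],np.nanpercentile(P[l==i][:,2],90).round(4))
g=grab_frame("side");pickle.dump(g,open("side3.pkl","wb"))
cv2.imwrite("pics/w3.png",np.hstack([cv2.resize(im,(400,300)),cv2.resize(g["frame"][140:290,250:450],(400,300))]))
E
```

```text
[0.67442818 0.00354141 0.34839684] -1.9132691271744857 0.048700766178683345
([0.12, 0.05, 7.24], -0.1)
[283.  53.] 4512 0.1372
[381.  42.] 1768 0.1252
[375. 112.] 1475 0.1251
[282. 145.] 3445 0.1372
[369. 174.] 1326 0.1251
[281. 216.] 2835 0.125
[363. 226.] 1052 0.125
```

View pics/w3.png

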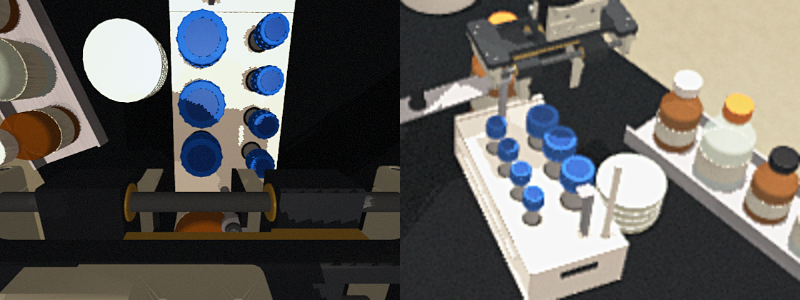

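>>> send_rows:
  motion:
    - {"offset": [0.1,0,2.5],"turn": 0}
    - {"offset": [0.1,0,4],"turn": 0}
    - {"offset": [0.1,0,4.6],"turn": 0}
    - {"offset": [0.1,0,5],"turn": 0}
    - {"offset": [0.1,0,5.4],"turn": 0}

```text
t: 13.5
eef_pos: [0.6742, 0.0026, 0.2944]
ee_rot: [-3.141, 0.0, -1.914]
force: [-0.1, 0.4, 0.0]
width: 0.0494
```

>>> send_rows:
  motion:
    - {"offset": [0,0,1],"turn": 0}
    - {"offset": [0,0,1.9],"turn": 0}
    - {"offset": [0,0,1.9],"turn": 0}

```text
t: 13.8
eef_pos: [0.6733, 0.0027, 0.2735]
ee_rot: [3.139, -0.001, -1.914]
force: [0.3, -0.0, 0.3]
width: 0.049
```

>>> send_rows:
  motion:
    - {"offset": [0,0,0],"turn": 0}
    - {"offset": [0,0,0],"turn": 0}
    - {"offset": [0,0,0],"turn": 0}
    - {"offset": [0,0,0],"turn": 0}
  hand: -1

```text
t: 14.2
eef_pos: [0.6737, 0.0028, 0.2753]
ee_rot: [3.141, 0.0, -1.914]
force: [-2.5, 1.1, -0.6]
width: 0.0415
```

>>> send_rows:
  motion:
    - {"offset": [0,0,-0.3],"turn": 0}
    - {"offset": [0,0,-0.6],"turn": 0}
    - {"offset": [0,0,-0.9],"turn": 0}
    - {"offset": [0,0,-1.2],"turn": 0}
    - {"offset": [0,0,-1.25],"turn": 0}
    - {"offset": [0,0,-1.25],"turn": 0}

```text
t: 14.8
eef_pos: [0.6737, 0.0028, 0.2878]
ee_rot: [3.141, 0.0, -1.914]
force: [-3.4, 1.8, -1.3]
width: 0.0415
```

>>> send_rows:
  motion:
    - {"offset": [0,0,0],"turn": 0}
    - {"offset": [0,0,0],"turn": 0}
    - {"offset": [0,0,-3],"turn": 0}
    - {"offset": [0,0,-6],"turn": 0}
    - {"offset": [0,0,-10],"turn": 0}
    - {"offset": [0,0,-14],"turn": 0}
    - {"offset": [0,0,-14],"turn": 0}
  hand: 0.12

```text
t: 15.5
eef_pos: [0.6753, 0.0023, 0.4356]
ee_rot: [-3.13, 0.005, -1.913]
force: [0.3, -0.1, 0.7]
width: 0.049
```

```bash
python3 - <<'E'
from station import *
from h import *
f=grab_frame("wrist");P=pts(f);s=get_state();p=s['eef_pos'];y=s['ee_rot'][2];print(s['t'],p,y,s['width'])
m=cv2.inRange(cv2.cvtColor(f["frame"],cv2.COLOR_BGR2HSV),(105,120,60),(130,255,255))
N,l,st,c=cv2.connectedComponentsWithStats(m)
for i in range(1,N):
    if st[i,4]>100: print(c[i].round(),st[i,4],np.nanpercentile(P[l==i][:,2],90).round(4))
for n in("side","scene"):
    g=grab_frame(n);Q=pts(g);q=Q[(Q[...,2]>.17)&(Q[...,2]<.19)]; q=(q[:,:2]-O)@RR*1000
    q=q[np.linalg.norm(q-[80,-95],axis=1)<35]; print(n,"knob",len(q),q.mean(0),q.min(0),q.max(0))
th=1.47+0; print("est",W(-45+125*np.sin(th),-102+125*np.cos(th),331))
E
```

```text
15.55 [0.67468504 0.0025098  0.4321476 ] -1.913557308899235 0.04880550028230127
[287.  72.] 2046 0.1372
[355.  64.] 829 0.1252
[352. 112.] 725 0.1252
[286. 135.] 1684 0.1373
[348. 157.] 662 0.1251
[286. 191.] 1599 0.1372
[346. 198.] 628 0.125
side knob 51 [ 78.50845695 -88.89496274] [  69.03553853 -100.70549117] [ 86.30642679 -82.08270095]<stdin>:10: RuntimeWarning: Mean of empty slice.
  ret = um.true_divide(
Traceback (most recent call last):
ValueError: zero-size array to reduction operation minimum which has no identity
```

```bash
python3 -c "
from h import *
print(rows([.6747,.0025,.4321],-1.9136,[.5475,.1029,.42],2.889))"
```

```text
([-5.18, 15.35, 1.21], 84.8)
```

>>> send_rows:
  motion:
    - {"offset": [-0.6,1.9,0],"turn": 8.5}
    - {"offset": [-1.2,3.8,0],"turn": 17}
    - {"offset": [-1.8,5.7,0],"turn": 25.5}
    - {"offset": [-2.4,7.6,0],"turn": 34}
    - {"offset": [-3,9.5,0],"turn": 42.5}
    - {"offset": [-3.6,11.4,0],"turn": 51}
    - {"offset": [-4.2,13.3,0.5],"turn": 59.5}
    - {"offset": [-5.2,15.3,1.2],"turn": 68}
  hand: 0.1
  squeeze: 6

```text
t: 16.45
eef_pos: [0.5465, 0.1032, 0.4146]
ee_rot: [-3.141, -0.001, -3.107]
force: [-0.1, 1.2, 0.2]
width: 0.048
```

>>> send_rows:
  motion:
    - {"offset": [0,0,0],"turn": 8.4}
    - {"offset": [0,0,0],"turn": 16.8}
    - {"offset": [0,0,0],"turn": 16.8}
    - {"offset": [0,0,0],"turn": 16.8}

```text
t: 16.85
eef_pos: [0.5472, 0.1031, 0.4148]
ee_rot: [-3.141, -0.001, 2.894]
force: [0.5, -0.1, 0.2]
width: 0.0484
```

```bash
python3 -c "
from station import *
from h import *
s=get_state();p=s['eef_pos'];y=s['ee_rot'][2];print(p,y,s['width'])
print(rows(p,y,[.5475,.1029,.3315],2.889))"
```

```text
[0.5472474  0.10307878 0.41484335] 2.8937691380816917 0.04843594527934111
([-0.03, -0.01, 8.33], 0.3)
```

>>> send_rows:
  motion:
    - {"offset": [0,0,3],"turn": 0}
    - {"offset": [0,0,6],"turn": 0}
    - {"offset": [0,0,8],"turn": 0}
    - {"offset": [0,0,8.3],"turn": 0}
    - {"offset": [0,0,8.3],"turn": 0}

```text
t: 17.35
eef_pos: [0.5474, 0.103, 0.3324]
ee_rot: [-3.14, -0.001, 2.891]
force: [-0.1, 0.2, -0.3]
width: 0.0484
```

>>> send_rows:
  motion:
    - {"offset": [0,0,0],"turn": 0}
    - {"offset": [0,0,0],"turn": 0}
    - {"offset": [0,0,0],"turn": 0}
    - {"offset": [0,0,0],"turn": 0}
    - {"offset": [0,0,0],"turn": 0}
    - {"offset": [0,0,0],"turn": 0}
  hand: -1

```text
t: 17.95
eef_pos: [0.5473, 0.1032, 0.3332]
ee_rot: [3.141, 0.001, 2.89]
force: [-1.0, 0.4, 2.9]
width: 0.0178
```

>>> send_rows:
  motion:
    - {"offset": [-0.07,-1.31,0],"turn": -6}
    - {"offset": [-0.27,-2.6,0],"turn": -12}
    - {"offset": [-0.61,-3.86,0],"turn": -18}
    - {"offset": [-1.08,-5.08,0],"turn": -24}
    - {"offset": [-1.67,-6.25,0],"turn": -30}
    - {"offset": [-2.39,-7.35,0],"turn": -36}
    - {"offset": [-3.21,-8.36,0],"turn": -42}
    - {"offset": [-4.14,-9.29,0],"turn": -48}

```text
t: 18.75
eef_pos: [0.5651, 0.003, 0.3332]
ee_rot: [-3.141, 0.003, -2.551]
force: [4.8, 4.0, -0.6]
width: 0.0176
```

>>> send_rows:
  motion:
    - {"offset": [-0.07,-1.31,0],"turn": -6}
    - {"offset": [-0.27,-2.6,0],"turn": -12}
    - {"offset": [-0.61,-3.86,0],"turn": -18}
    - {"offset": [-1.08,-5.08,0],"turn": -24}
    - {"offset": [-1.67,-6.25,0],"turn": -30}
    - {"offset": [-2.02,-6.8,0],"turn": -33}
    - {"offset": [-2.39,-7.35,0],"turn": -36}
    - {"offset": [-2.39,-7.35,0],"turn": -36}

```text
t: 19.55
eef_pos: [0.6242, -0.0442, 0.3321]
ee_rot: [3.138, 0.001, -1.926]
force: [-3.5, 7.5, 4.4]
width: 0.018
```

>>> send_rows:
  motion:
    - {"offset": [0,-0.2,0],"turn": -1}
    - {"offset": [0,-0.2,0],"turn": -1}

```text
t: 19.75
eef_pos: [0.6253, -0.0445, 0.3321]
ee_rot: [3.137, 0.001, -1.91]
force: [-8.6, 10.4, 6.7]
width: 0.0197
```

```bash
python3 - <<'E'
from station import *
from h import *
s=get_state();p=s['eef_pos'];print(s['force'],(p[:2]-O)@RR*1000)
for n in("side","scene"):
    Q=pts(grab_frame(n)).reshape(-1,3);q=Q[abs(Q[:,2]-.147)<.002]; q=(q[:,:2]-O)@RR*1000
    q=q[(abs(q[:,0]+40)<35)&(q[:,1]>50)&(q[:,1]<105)]
    print(n,len(q),np.percentile(q,[2,50,98],axis=0).round(1).tolist())
E
```

```text
[-8.63785586 10.41230611  6.65195292] [-46.80210605  21.61928416]
side 185 [[-63.1, 50.7], [-45.3, 78.7], [-27.9, 103.2]]
scene 129 [[-63.8, 51.3], [-45.3, 78.6], [-27.5, 103.3]]
```

>>> send_rows:
  motion:
    - {"offset": [0,0,0],"turn": 0}
    - {"offset": [0,0,0],"turn": 0}
    - {"offset": [0,0,0],"turn": 0}
    - {"offset": [0,0,-3],"turn": 0}
    - {"offset": [0,0,-6],"turn": 0}
    - {"offset": [0,0,-9],"turn": 0}
    - {"offset": [0,0,-9],"turn": 0}
    - {"offset": [0,0,-9],"turn": 0}
  hand: 0.1

```text
t: 20.65
eef_pos: [0.6266, -0.0461, 0.4234]
ee_rot: [-3.14, 0.001, -1.911]
force: [-0.3, -0.3, -0.6]
width: 0.0482
```

```bash
python3 - <<'E'
from station import *
from h import *
s=get_state();print(s['t'],s['eef_pos'],s['force'],s['width'])
for n in("side","scene"):
    Q=pts(grab_frame(n)).reshape(-1,3);q=Q[abs(Q[:,2]-.147)<.002]; q=(q[:,:2]-O)@RR*1000
    q=q[(abs(q[:,0]+40)<35)&(q[:,1]>50)&(q[:,1]<105)]
    print(n,len(q),np.percentile(q,[2,50,98],axis=0).round(1).tolist())
f=grab_frame("wrist");P=pts(f);g=grab_frame("side");h=grab_frame("scene")
m=cv2.inRange(cv2.cvtColor(f["frame"],cv2.COLOR_BGR2HSV),(105,120,60),(130,255,255))
N,l,st,c=cv2.connectedComponentsWithStats(m)
for i in range(1,N):
    if st[i,4]>60: print(c[i].round(),np.nanpercentile(P[l==i][:,2],90).round(4))
cv2.imwrite("pics/w4.png",np.vstack([np.hstack([cv2.resize(f["frame"],(400,300)),cv2.resize(g["frame"][140:290,250:450],(400,300))]),cv2.resize(h["frame"][100:340,100:420],(400,300)).repeat(2,1)]))
E
```

```text
20.65 [ 0.62661653 -0.04607527  0.42337758] [-0.33042381 -0.26282917 -0.55002095] 0.048186074890951974
side 198 [[-63.3, 51.2], [-44.4, 78.1], [-27.6, 103.2]]
scene 129 [[-64.7, 50.8], [-47.1, 80.0], [-28.2, 103.7]]
[245. 147.] 0.1373
[318. 137.] 0.1252
[316. 181.] 0.1252
[247. 205.] 0.1372
[314. 222.] 0.1251
[250. 251.] 0.1373
[312. 257.] 0.125
```

View pics/w4.png

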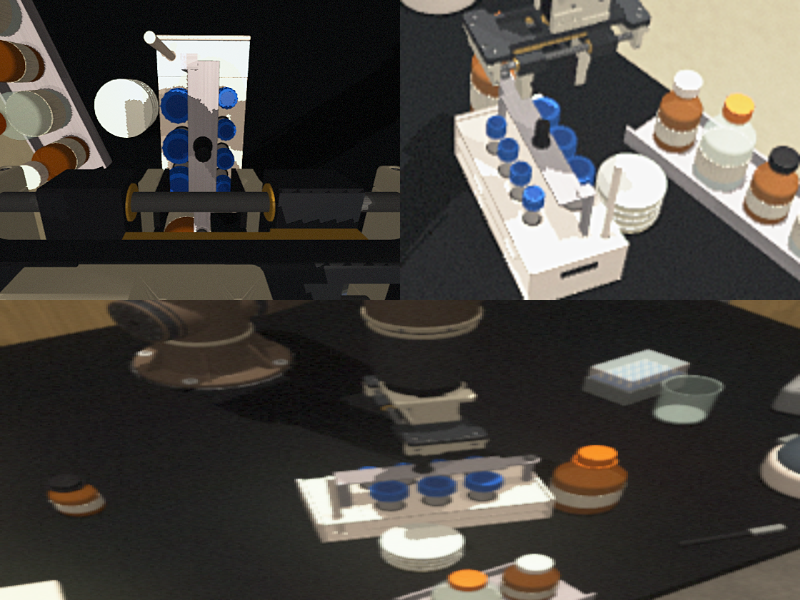

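The bar rests against its catch, the caps are right (wide tops about 137 mm, slim about 125 mm as measured), the bystanders stand as before, and the gripper is clear. I'm handing the job in.

```bash
python3 -c "
from station import *
print(job_done())"
```

```text
the job is handed in; nothing more can be done
None
```

The rack is ready and the job is handed in, at about 21 s of the 69 s allowed; the hand-in gave no verdict.

- **Bar:** I gripped the knob and swung the bar open to about 85°. At the end I swung it back against the catch. At the last check it lay about midway between the rows, its edge next to the catch.
- **Slim caps:** I pressed the three raised ones home and left the one already sealed alone. All four tops measured 125 mm.
- **Wide caps:** I pulled the two sealed ones up to the vented click and left the one already vented alone. All three tops measured 137 mm.

These heights read about 1 mm above the true 124 and 136 mm, a steady camera offset.

In the last pictures the bottles, dishes, beaker, tip box and rod stood upright and looked unmoved; I checked this by eye and did not measure their positions. The gripper was clear with no contact force. The two outside cameras differed by about 3 mm on the bar's centre line, which is within the 0.07 rad allowed for shut. None of the checks failed.

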